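Turn the row of lamp parts round from polishing rack to assembly tray

TASK

Move the four lamp parts from the plywood polishing rack to the steel assembly tray in reverse order, one part to a compartment: the part next to the polishing rack's end block goes into the compartment farthest from the tray's end block, the second to the second farthest, and so on, so that the part that was farthest from the block ends next to it. Stand each upright on the floor of its compartment, clear of the compartment walls' tops, never let a part tip over, and leave all of them released and at rest.

Things in the scene. Friction and masses are not known exactly. Their poses are not given: they have to be found in the camera images.
- sleeve_mid (a point): plain polished steel sleeve, a straight smooth cylinder 40 mm across and 80 mm high with a black disc in its top, the tallest; 0.1 to 0.25 kg. Starts upright on one of the cork pads, turned by up to 0.3 rad from the rack's axes and up to 4 mm off the pad's centre; foot 18 mm above the table. This point is on its axis, half-way up; z up along the axis.
- holder_mid (a point): stepped steel lamp holder: a cylinder 44 mm across up to 52 mm, then a narrow round neck 24 mm across; 72 mm high in all; 0.1 to 0.25 kg. Starts upright on one of the cork pads, turned by up to 0.3 rad from the rack's axes and up to 4 mm off the pad's centre; foot 18 mm above the table. This point is on its axis, half-way up; z up along the axis.
- heatsink_mid (a point): finned round aluminium heat sink, like a stack of eight discs (grips as a plain cylinder) 46 mm across and 70 mm high; 0.1 to 0.25 kg. Starts upright on one of the cork pads, turned by up to 0.3 rad from the rack's axes and up to 4 mm off the pad's centre; foot 18 mm above the table. This point is on its axis, half-way up; z up along the axis.
- gland_mid (a point): square aluminium block 38 x 38 mm and 54 mm high (sides along this point's x and y) with a thin round stud 14 mm across on top; 76 mm high in all; 0.1 to 0.3 kg. Starts upright on one of the cork pads, turned by up to 0.3 rad from the rack's axes and up to 4 mm off the pad's centre; foot 18 mm above the table. This point is on its axis, half-way up; z up along the axis.
- polish_rack: fixed plywood polishing rack, a flat board 84 mm (its x) by 350 mm (its y) and 15 mm thick, with four cork pads in a row along y at y = +108, +36, -36 and -108 mm, and an upright end block (70 x 20 mm, top 60 mm above the table) at its +y end, y = +162 mm. Origin at the centre of its underside on the table, z up.
- assembly_tray: fixed grey steel tray, 84 (its x) by 350 mm (its y), with four open compartments in a row, centres at x = 0, y = +108, +36, -36, -108 mm, each 70 mm (x) by 68 mm (y) inside, floor 8 mm and wall tops 18 mm above the table, walls 4 mm thick; upright end block (70 x 20 mm, top at 60 mm) at y = +162 mm. Origin: centre of its underside on the table, z up. Roughly parallel to the rack.
- pad_sleeve: fixed round cork pad, 58 mm across and 3 mm thick, on the polishing rack: the one on which the plain sleeve stands at the start (the four pads look alike and never move). Origin at the centre of its underside, z up; pad top 18 mm above the table.
- pad_holder: fixed round cork pad, 58 mm across and 3 mm thick, on the polishing rack: the one on which the stepped lamp holder stands at the start (the four pads look alike and never move). Origin at the centre of its underside, z up; pad top 18 mm above the table.
- pad_heatsink: fixed round cork pad, 58 mm across and 3 mm thick, on the polishing rack: the one on which the finned heat sink stands at the start (the four pads look alike and never move). Origin at the centre of its underside, z up; pad top 18 mm above the table.
- pad_gland: fixed round cork pad, 58 mm across and 3 mm thick, on the polishing rack: the one on which the square block stands at the start (the four pads look alike and never move). Origin at the centre of its underside, z up; pad top 18 mm above the table.
There are look-alikes about, which are no part of the job. What is shaped like the part that bears heatsink_mid but blue or turquoise is not meant. Leave any red look-alike of the part that bears sleeve_mid alone.

How it is judged:
By the outcome, as a careful person would: the job done as asked, in the order asked, and still so for the second after the job is handed in, with the robot touching nothing.
It also fails if it takes over 109 s, if anything falls off the work surface, if the arm or the gripper's body presses on something with over 40 N, if the wrist force passes 120 N, or if a joint passes its speed limit or range.

ROBOT

A 6-joint arm with a two-finger parallel gripper is mounted at the origin on the work surface. World frame = base frame: x ahead of the robot, y to its left, z up, the work surface at z = 0. Lengths are in mm, angles in rad, forces in N, time in s.
With the tool pointing down it reaches from about 350 to 875 mm from the base axis. Payload 4.2 kg.
Tool frame: the origin (TCP) lies at the very end of the fingers, on their centre line; the grasp point (between the pads) lies 19 mm behind it; z points along the fingers, y is the line along which they close (so a half turn about z gives the same grasp; the last joint's range is limited). The gripper opens to 85 mm and grips with 20 to 120 N. Pads are 22 mm wide; open, the fingers measure 114 mm over their backs; the gripper's body (76 mm by 85 mm) begins 54 mm behind the grasp point. The pads swing forward as they close: fully open they stand 13 mm farther back than shut.
Start: joints at [1.584, 0.385, 0.008, 0, -1.194, -0.259], TCP at [152.051, 606.201, 231.312] pointing down, gripper open.
Joint ranges: [-3.14, 3.14], [-1.21, 2.06], [-1.07, 1.41], [-3.16, 2.05], [-2.99, -0.16], [-3.1, 3.1]. Speed limits (rad/s): [2.79, 2.79, 3.14, 3.14, 3.14, 3.14].

INTERFACE

Orientations are given as a unit quaternion [x, y, z, w].
In Python, from bench import arm gives the robot as it stands.
- The arm moves only by the tool servo_tool, never from a script. Its argument "rows" is a list that holds one entry, the list of rows, each a list of 7 numbers: the finger opening in mm, from 0 to 85.4, then the shift along the tool's x, y, z in mm, then the turn, a rotation vector about the tool's x, y, z in rad. A call has 1 to 10 rows; each row is the pose to reach, as a shift and turn from the pose commanded when the call began, along the tool's axes at that moment; what a row does not reach only later rows make up. A row lasts 1/8 s, in which the tool goes at most 62.5 mm and 10.7 degrees, less where a joint would pass 70% of its speed; a pose out of reach is approached as far as the arm can. A call with a gripper value outside its range is refused whole. The fingers move at their own pace and stop on an object; the grip force is fixed at half the most. Time passes only in rows, so rows that repeat a pose let the fingers close. It gives the time, the measured TCP pose, the force, the opening and the grip force at its end, in the units of the state.
- arm.read_state(): the state, without advancing time (a new reading comes with each control period).
- arm.get_image(name): name is "side" or "top" or "wrist"; returns the picture (480x640x3 uint8, red, green, blue); there is no depth.
- arm.camera_params(name): a dict with "intrinsics" (3x3 intrinsics, pixels), "D" ([k1, k2, p1, p2, k3] as OpenCV has them; the pictures are not rectified), "R" (3x3) and "t" (3): a world point X has camera coordinates R X + t. Camera axes: x right, y down, z forward; pixel columns grow to the right and rows downward; lengths in mm; the calibration is good to about 2 mm. A picture is of the moment at which its call begins: read the wrist's pose just before it. camera_params takes no time and is no camera call; for the wrist camera it gives the pose at the moment of the call.
- arm.job_done(): hands the job in; it is judged then, once.
The state is a dict: "clock": time; "joints": joint angles; "joint_vel": joint speeds; "joint_efforts": joint torques, N m; "position": TCP position; "ee_rot": TCP orientation; "contact_force": force on the tool from outside, world axes, zero at the start; "wrist_torque": the same for the moment, N m; "gripper_width": finger opening in mm; "grasp_force": force on a finger pad.
Only numpy, scipy, OpenCV 4.12 (cv2) and the standard library are available. Lean on these libraries where they do the work, as an engineer would, in place of code of your own. Each camera call takes 0.05 s, during which the arm holds its last target. There are 200 camera calls.

## Working session

There is one attempt and no reset: what is moved stays moved. The work goes in short steps, Python scripts to look and compute and a tool call to move; the robot and the scene stay as the last step left them, time stands still between calls to the robot, and variables do not carry over. Pictures are saved under pics/ and viewed, at most 14 in all, crops included, and the job is handed in when it is done.

Besides the shell and the picture viewer there is one more tool, called after "Emit:" by a JSON object that holds its "name" and its "arguments". servo_tool: Moves the arm, as the interface text tells. Its arguments: {"type":"object","properties":{"rows":{"type":"array"}},"required":["rows"]}

```bash
mkdir -p pics; ls; cat > h.py <<'E'
import numpy as np, cv2
from bench import arm
def ray(c,uv,z):
    K=np.array(c["intrinsics"]);D=np.array(c["D"],float);R=np.array(c["R"]);t=np.array(c["t"])
    p=cv2.undistortPoints(np.array(uv,float).reshape(-1,1,2),K,D).reshape(-1,2)
    d=np.c_[p,np.ones(len(p))]@R; o=-R.T@t
    return o+d*((z-o[2])/d[:,2])[:,None]
def proj(c,X):
    return cv2.projectPoints(np.array(X,float).reshape(-1,1,3),cv2.Rodrigues(np.array(c["R"]))[0],np.array(c["t"],float),np.array(c["intrinsics"]),np.array(c["D"],float))[0].reshape(-1,2)
def shot(n,f):
    c=arm.camera_params(n); im=arm.get_image(n); cv2.imwrite(f"pics/{f}.png",im[:,:,::-1]); return c,im
E
python3 - <<'E'
from h import *
for n in ("top","side"):
    c,im=shot(n,n+"0"); print(n,-np.array(c["R"]).T@c["t"],np.array(c["R"]).round(2).tolist(),c["intrinsics"])
s=arm.read_state();print(s)
E
```

```text
pics
top [545.31764545  20.80086289 910.60658112] [[0.01, -1.0, 0.03], [-0.99, -0.01, -0.11], [0.11, -0.03, -0.99]] [[602.53241119   0.         321.11577618]
 [  0.         602.53241119 247.79778677]
 [  0.           0.           1.        ]]
side [349.80744384 481.6696306  551.90715971] [[-0.84, -0.54, 0.02], [-0.37, 0.56, -0.74], [0.39, -0.63, -0.67]] [[436.98387168   0.         311.26370147]
 [  0.         436.98387168 241.24128924]
 [  0.           0.           1.        ]]
{'clock': 0.1, 'joints': array([ 1.58363088e+00,  3.85480047e-01,  6.77718350e-03, -3.95644924e-04,
       -1.19399269e+00, -2.58603420e-01]), 'joint_vel': array([ 0.00056368, -0.00138015,  0.00311361,  0.0004914 ,  0.00103558,
        0.00023516]), 'joint_efforts': array([-9.36837896e-04, -3.93316877e+01,  1.88931173e+01,  4.19808403e+00,
       -2.54487481e-03,  4.10340007e-06]), 'position': array([151.92893256, 605.72902444, 230.34232306]), 'ee_rot': array([ 9.92449794e-01, -1.22647751e-01, -5.36988945e-05,  9.65760492e-04]), 'contact_force': array([-0.78384771, -0.85982665, -0.00667121]), 'wrist_torque': array([-0.02570476, -0.01076291,  0.01525775]), 'grasp_force': 0.0, 'gripper_width': 85.20737007928314}
```

View pics/top0.png

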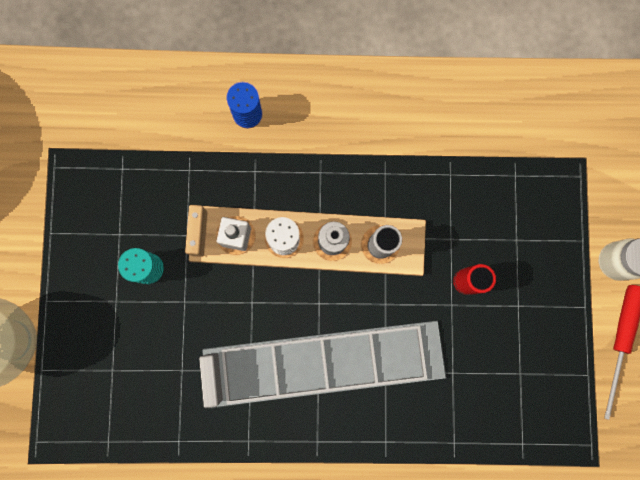

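View pics/side0.png

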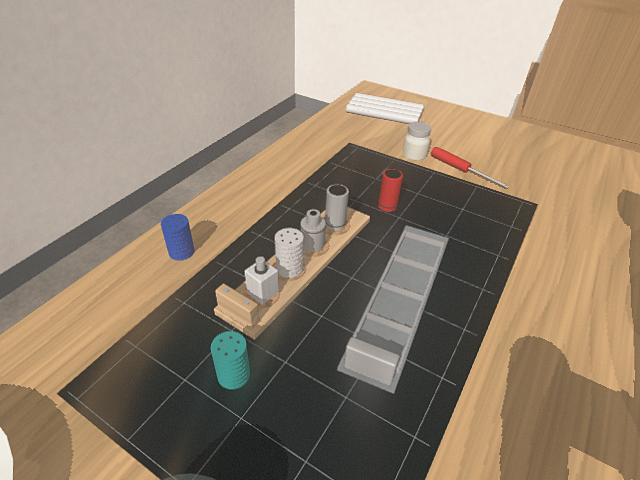

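Top view: the end blocks are on the left (+y) in both: rack block (196,232), tray block (208,380). The rack parts in order from the block:
- gland (232,232)
- white heat sink (283,235)
- holder (334,237)
- black-topped sleeve (386,240)

The look-alikes are off the rack and excluded by colour: blue (243,103), turquoise (138,265), red (480,279).

I'll take one enlarged crop of each to confirm.

```bash
python3 - <<'E'
import cv2
im=cv2.imread("pics/top0.png")[195:415,175:455]
cv2.imwrite("pics/crop0.png",cv2.resize(im,None,fx=2.7,fy=2.7,interpolation=cv2.INTER_CUBIC))
E
```

```text
(no output)
```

View pics/crop0.png

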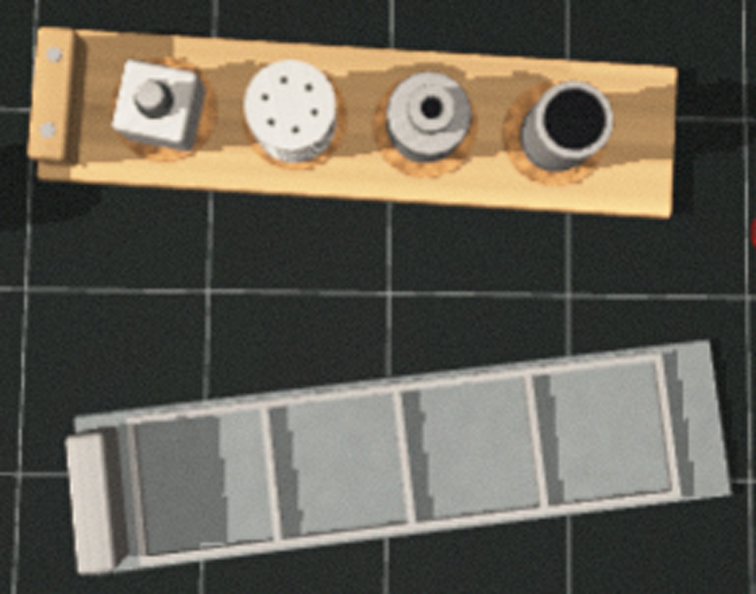

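The crop confirms the order: square gland, white finned heat sink, stepped holder, then steel sleeve with black disc, at crop x of about 152, 290, 430 and 577. The tray's four compartments are visible.

```bash
python3 - <<'E'
from h import *
c=arm.camera_params("top")
f=lambda P,z: ray(c,np.array(P)/2.7+[175-.3,195-.3],z).round(1)
print("parts",f([[152,95]],94),f([[290,105]],88),f([[430,108]],90),f([[577,117]],98))
print("gland corners",f([[127,60],[203,71],[192,150],[113,128]],72).tolist())
T=f([[268,408],[398,391],[530,374],[661,354],[279,541],[412,524],[547,506],[677,493]],18); print("walls",T.tolist())
d=T[0:3].mean(0)+T[4:7].mean(0)-0; 
print("tray centre",d/2, "tray corners",f([[710,341],[730,494]],8).tolist())
v=(T[0]+T[4]-T[2]-T[6])[:2];print("tray yaw",np.arctan2(-v[0],v[1]),np.linalg.norm(v)/2)
B=f([[677,67],[671,216],[38,180]],15);print("board",B.tolist())
E
```

```text
parts [[656.2 121.9  94. ]] [[652.9  52.7  88. ]] [[652.1 -18.6  90. ]] [[647.6 -92.5  98. ]]
gland corners [[677.3, 138.0, 72.0], [672.2, 98.6, 72.0], [630.9, 103.3, 72.0], [641.7, 144.1, 72.0]]
walls [[496.8, 64.3, 18.0], [506.5, -5.9, 18.0], [516.3, -77.7, 18.0], [528.0, -149.2, 18.0], [426.8, 57.0, 18.0], [436.1, -14.2, 18.0], [446.2, -86.8, 18.0], [453.8, -157.1, 18.0]]
tray centre [471.45 -10.55  18.  ] tray corners [[535.2, -178.3, 8.0], [452.6, -188.1, 8.0]]
tray yaw 0.13527788184667008 144.21758734634275
board [[686.9, -160.0, 15.0], [603.6, -156.0, 15.0], [619.1, 192.4, 15.0]]
```

```bash
cat >> h.py <<'E'
from scipy.spatial.transform import Rotation as Rn
def go(x,y,z,yaw,s=None):
    """shift and turn to reach TCP x,y,z, tool y axis along world yaw, tool down"""
    s=s or arm.read_state(); R=Rn.from_quat(s["ee_rot"]); 
    best=None
    for k in(0,np.pi):
        a=yaw+k; Y=np.array([np.cos(a),np.sin(a),0]);Z=np.array([0,0,-1.]);T=Rn.from_matrix(np.c_[np.cross(Y,Z),Y,Z])
        r=(R.inv()*T).as_rotvec()
        if best is None or abs(r[2])<abs(best[2]): best=r
    print("shift",R.inv().apply(np.array([x,y,z])-s["position"]).round(1),"turn",best.round(3))
E
python3 -c "
from h import *
go(640,30,230,-0.045)"
```

```text
shift [613.5 439.6   1.3] turn [ 2.00e-03 -1.00e-03  1.37e+00]
```

Emit:
{"name": "servo_tool", "arguments": {"rows": [[[85,20,14,0,0,0,0.05],[85,60,43,0,0,0,0.15],[85,105,75,0,0,0,0.3],[85,155,111,0,0,0,0.45],[85,205,147,0,0,0,0.6],[85,255,183,0,0,0,0.75],[85,305,219,0,0,0,0.9],[85,355,254,0,0,0,1.05],[85,405,290,0,0,0,1.2],[85,455,326,1,0,0,1.3]]]}}

```text
clock: 1.35
position: [514.7, 176.5, 230.5]
ee_rot: [0.714, -0.7, 0.0, -0.0]
contact_force: [0.7, 1.3, -0.1]
gripper_width: 85.1
grasp_force: 0.0
```

```bash
python3 -c "
from h import *
go(640,30,230,-0.045)"
```

```text
shift [ 148.9 -122.4    0.5] turn [-0.     0.     0.065]
```

Emit:
{"name": "servo_tool", "arguments": {"rows": [[[85,50,-40,0,0,0,0.03],[85,95,-78,0,0,0,0.05],[85,130,-107,0,0,0,0.07],[85,145,-118,0,0,0,0.07],[85,148,-121,0,0,0,0.07],[85,148,-121,0,0,0,0.07]]]}}

```text
clock: 2.1
position: [638.0, 34.8, 230.4]
ee_rot: [-0.691, 0.723, 0.0, -0.0]
contact_force: [1.0, 1.0, -0.4]
gripper_width: 85.3
grasp_force: 0.0
```

```bash
python3 - <<'E'
from h import *
s=arm.read_state();print(s["position"],s["joints"].round(2),s["contact_force"])
c,im=shot("wrist","w0");print(-np.array(c["R"]).T@c["t"])
print(proj(c,[[656.2,121.9,94],[652.9,52.7,88],[652.1,-18.6,90],[647.6,-92.5,98]]).round())
E
```

```text
[638.019708    34.83197544 230.36973428] [ 0.31  0.41  0.04 -0.   -1.21 -0.35] [ 0.95134317  0.95953063 -0.38898026]
[635.93646699 -35.81761388 372.18993368]
[[306. 342.]
 [305. 248.]
 [300. 142.]
 [299.  12.]]
```

View pics/w0.png

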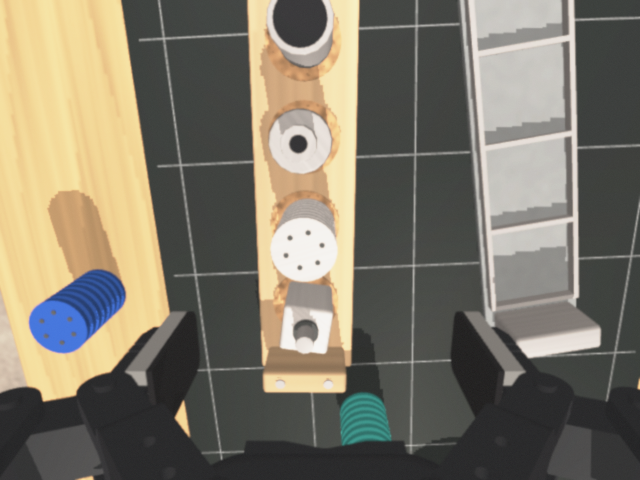

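Wrist view: stud (305,340), heat sink (304,250), holder (298,144) and sleeve (300,15) all fall within 3 px of my predictions. The gland's front edge runs (281,348)–(327,353), so its yaw is about -0.12. Gland goes first.

```bash
python3 -c "
from h import *
go(656.5,121,34,-0.12)"
```

```text
shift [-86.5 -14.7 196.6] turn [0.    0.    0.076]
```

Emit:
{"name": "servo_tool", "arguments": {"rows": [[[85,-25,-5,5,0,0,0.02],[85,-60,-11,30,0,0,0.06],[85,-80,-14,60,0,0,0.076],[85,-86.5,-14.7,80,0,0,0.076],[85,-86.5,-14.7,85,0,0,0.076],[85,-86.5,-14.7,85,0,0,0.076]]]}}

```text
clock: 2.9
position: [657.1, 120.6, 146.0]
ee_rot: [-0.663, 0.748, -0.0, 0.0]
contact_force: [0.6, -0.2, 0.7]
gripper_width: 84.8
grasp_force: 0.0
```

```bash
python3 -c "
from h import *
go(656.5,121,34,-0.12)"
```

```text
shift [ -0.3   0.7 112. ] turn [-0.001  0.     0.   ]
```

Emit:
{"name": "servo_tool", "arguments": {"rows": [[[85,0,0.5,25,0,0,0],[85,0,0.5,60,0,0,0],[85,0,0.5,95,0,0,0],[85,0,0.5,109,0,0,0],[85,0,0.5,112,0,0,0],[36,0,0.5,112,0,0,0],[30,0,0.5,112,0,0,0],[25,0,0.5,112,0,0,0],[25,0,0.5,112,0,0,0],[25,0,0.5,112,0,0,0]]]}}

```text
clock: 4.15
position: [657.7, 120.5, 34.8]
ee_rot: [-0.663, 0.748, -0.001, 0.001]
contact_force: [-0.9, -0.4, 5.5]
gripper_width: 37.4
grasp_force: 60.0
```

Emit:
{"name": "servo_tool", "arguments": {"rows": [[[25,0,0,-8,0,0,0],[25,0,0,-30,0,0,0],[25,0,0,-60,0,0,0],[25,0,0,-88,0,0,0],[25,0,0,-100,0,0,0],[25,0,0,-102,0,0,0]]]}}

```text
clock: 4.9
position: [656.6, 120.2, 135.4]
ee_rot: [-0.663, 0.749, 0.0, 0.0]
contact_force: [-0.5, -0.2, -2.0]
gripper_width: 37.8
grasp_force: 59.4
```

```bash
python3 -c "
from h import *
s=arm.read_state();print(s['position'],s['contact_force'],s['gripper_width'])
go(485.5,-117.5,136,0.125)"
```

```text
[656.58510976 120.18352713 135.36367731] [-0.48467736 -0.23141086 -1.99404473] 37.79393482239522
shift [256.6 141.1  -0.7] turn [ 0.     0.    -0.246]
```

Emit:
{"name": "servo_tool", "arguments": {"rows": [[[25,8,4,0,0,0,-0.01],[25,32,18,0,0,0,-0.03],[25,70,38,0,0,0,-0.07],[25,112,62,0,0,0,-0.11],[25,155,85,0,0,0,-0.15],[25,197,108,0,0,0,-0.19],[25,230,127,0,0,0,-0.22],[25,250,137,0,0,0,-0.24],[25,256.6,141,0,0,0,-0.246],[25,256.6,141,0,0,0,-0.246]]]}}

```text
clock: 6.15
position: [485.5, -117.7, 134.9]
ee_rot: [0.75, -0.662, -0.0, 0.0]
contact_force: [0.0, -0.7, -1.5]
gripper_width: 37.3
grasp_force: 59.5
```

```bash
python3 - <<'E'
from h import *
shot("wrist","w1")
go(485.5,-117.5,25,0.125)
E
```

```text
shift [1.0e-01 5.0e-01 1.1e+02] turn [ 0.  0. -0.]
```

View pics/w1.png

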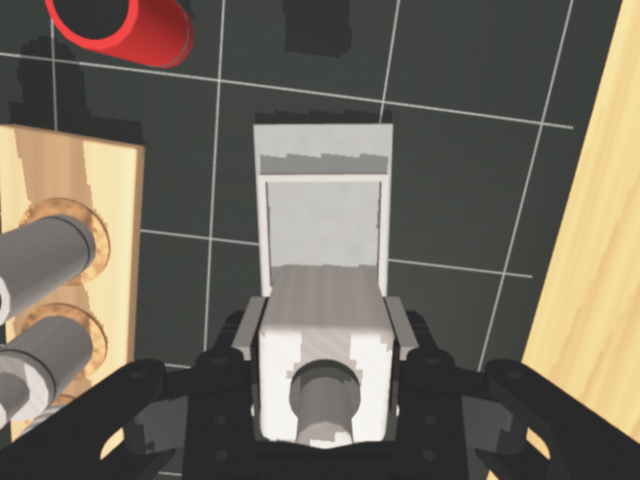

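Gland is held square, and the far compartment's end wall shows at (262–388,178). Laterally it is centred.

```bash
python3 - <<'E'
from h import *
c=arm.camera_params("wrist")
W=ray(c,[[264,178],[386,177],[323,177.5],[261,250],[387,250]],18);print(W.round(1))
yd=np.array([-.13,.9915]);xd=np.array([.9915,.13]);o=np.array([471.5,-10.5])
for w in W: print((w[:2]-o)@xd,(w[:2]-o)@yd)
E
```

```text
[[ 527.1 -145.8   18. ]
 [ 454.8 -155.5   18. ]
 [ 492.1 -150.5   18. ]
 [ 525.1 -100.5   18. ]
 [ 446.6 -110.3   18. ]]
37.5794718866956 -141.3728752584849
-35.431199126092025 -141.55336062853675
2.2641126428689837 -141.45168999330238
41.48860243908659 -96.16874985092457
-37.616312642819054 -95.70165650888103
```

Emit:
{"name": "servo_tool", "arguments": {"rows": [[[25,-1,1,20,0,0,0],[25,-1.5,1,50,0,0,0],[25,-1.5,1,80,0,0,0],[25,-1.5,1,98,0,0,0],[25,-1.5,1,105,0,0,0],[25,-1.5,1,107,0,0,0],[25,-1.5,1,109,0,0,0],[25,-1.5,1,109,0,0,0]]]}}

```text
clock: 7.2
position: [485.1, -116.1, 26.8]
ee_rot: [0.75, -0.662, 0.0, -0.0]
contact_force: [0.3, 0.2, -0.9]
gripper_width: 37.4
grasp_force: 59.5
```

Emit:
{"name": "servo_tool", "arguments": {"rows": [[[25,0,0,1,0,0,0],[25,0,0,1.8,0,0,0],[25,0,0,1.8,0,0,0]]]}}

```text
clock: 7.58
position: [484.8, -116.2, 24.8]
ee_rot: [0.75, -0.662, 0.0, -0.0]
contact_force: [-0.7, -0.1, 1.0]
gripper_width: 37.7
grasp_force: 59.8
```

Emit:
{"name": "servo_tool", "arguments": {"rows": [[[25,0,0,0.7,0,0,0],[25,0,0,0.7,0,0,0],[45,0,0,0.7,0,0,0],[60,0,0,0,0,0,0],[75,0,0,-2,0,0,0],[85,0,0,-20,0,0,0],[85,0,0,-50,0,0,0],[85,0,0,-85,0,0,0],[85,0,0,-115,0,0,0],[85,0,0,-125,0,0,0]]]}}

```text
clock: 8.82
position: [485.6, -116.1, 151.3]
ee_rot: [0.75, -0.662, 0.001, -0.001]
contact_force: [0.7, 0.8, -0.1]
gripper_width: 85.2
grasp_force: 0.0
```

```bash
python3 -c "
from h import *
go(653.2,53.2,150,-0.045)"
```

```text
shift [-147.1 -187.4    2. ] turn [-0.004  0.     0.17 ]
```

Emit:
{"name": "servo_tool", "arguments": {"rows": [[[85,-10,-13,0,0,0,0.01],[85,-38,-48,0,0,0,0.04],[85,-70,-89,0,0,0,0.08],[85,-102,-130,0,0,0,0.12],[85,-128,-163,0,0,0,0.15],[85,-143,-182,0,0,0,0.17],[85,-147,-187.5,0,0,0,0.17],[85,-147,-187.5,0,0,0,0.17]]]}}

```text
clock: 9.82
position: [651.8, 53.3, 147.9]
ee_rot: [-0.691, 0.723, 0.001, -0.001]
contact_force: [-0.2, -0.1, 0.2]
gripper_width: 85.2
grasp_force: 0.0
```

```bash
python3 - <<'E'
from h import *
shot("wrist","w2");shot("top","t2")
c=arm.camera_params("wrist");print(proj(c,[[653.2,53.2,88]]))
go(653.2,53.2,35,-0.045)
a=cv2.imread("pics/w2.png");b=cv2.imread("pics/t2.png")[195:415,175:455]
cv2.imwrite("pics/m2.png",np.hstack([cv2.resize(a,(400,300)),cv2.resize(b,(382,300))]))
E
```

```text
[[323.04598083 262.90173264]]
shift [ -0.8  -1.7 113.9] turn [ 0.001 -0.    -0.001]
```

View pics/m2.png

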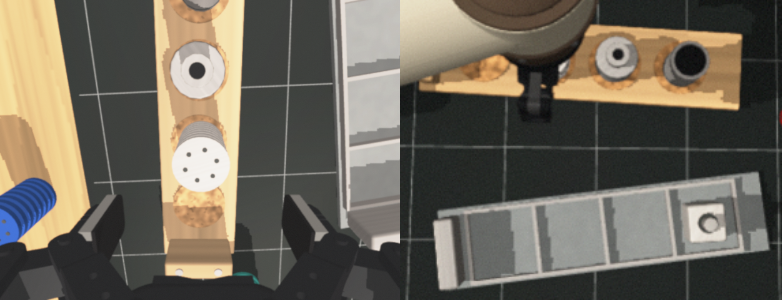

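The gland stands upright, centred in the far compartment. The heat sink is at wrist (320,262) against a predicted (323,263), so I grasp it next.

Emit:
{"name": "servo_tool", "arguments": {"rows": [[[85,0,-2,25,0,0,0],[85,-0.5,-2.5,60,0,0,0],[85,-0.5,-2.5,92,0,0,0],[85,-0.5,-2.5,108,0,0,0],[85,-0.5,-2.5,111,0,0,0],[42,-0.5,-2.5,111,0,0,0],[35,-0.5,-2.5,111,0,0,0],[30,-0.5,-2.5,111,0,0,0],[30,-0.5,-2.5,111,0,0,0],[30,-0.5,-2.5,111,0,0,0]]]}}

```text
clock: 11.18
position: [655.9, 53.7, 40.2]
ee_rot: [-0.691, 0.723, -0.001, 0.001]
contact_force: [-0.6, -0.8, 6.3]
gripper_width: 44.8
grasp_force: 61.4
```

Emit:
{"name": "servo_tool", "arguments": {"rows": [[[30,0,0,-8,0,0,0],[30,0,0,-30,0,0,0],[30,0,0,-60,0,0,0],[30,0,0,-88,0,0,0],[30,0,0,-100,0,0,0],[30,0,0,-102,0,0,0]]]}}

```text
clock: 11.92
position: [654.7, 53.5, 140.7]
ee_rot: [-0.691, 0.723, 0.0, 0.0]
contact_force: [-0.1, -0.9, -0.6]
gripper_width: 44.8
grasp_force: 61.4
```

```bash
python3 -c "
from h import *
go(472.3+36*.13,-9-36*.9915,138,0.125)"
```

```text
shift [106.2 173.1   2.6] turn [-0.    0.   -0.17]
```

Emit:
{"name": "servo_tool", "arguments": {"rows": [[[30,5,8,0,0,0,-0.01],[30,22,36,0,0,0,-0.04],[30,46,75,0,0,0,-0.07],[30,70,114,0,0,0,-0.11],[30,91,149,0,0,0,-0.15],[30,103,168,0,0,0,-0.17],[30,106,173,0,0,0,-0.17],[30,106,173,0,0,0,-0.17]]]}}

```text
clock: 12.92
position: [477.3, -44.7, 140.3]
ee_rot: [0.75, -0.662, -0.0, 0.0]
contact_force: [-0.5, -0.2, -1.0]
gripper_width: 44.9
grasp_force: 61.6
```

```bash
python3 -c "
from h import *
print(arm.read_state()['position'])
go(472.3+36*.13,-9-36*.9915,31,0.125)"
```

```text
[477.34356123 -44.70560301 140.26320429]
shift [-1.000e-01  3.000e-01  1.093e+02] turn [ 0. -0. -0.]
```

Emit:
{"name": "servo_tool", "arguments": {"rows": [[[30,0,0,20,0,0,0],[30,0,0,50,0,0,0],[30,0,0,80,0,0,0],[30,0,0,98,0,0,0],[30,0,0,105,0,0,0],[30,0,0,108,0,0,0],[30,0,0,109,0,0,0],[30,0,0,109,0,0,0]]]}}

```text
clock: 13.92
position: [477.8, -44.6, 32.1]
ee_rot: [0.75, -0.662, 0.0, -0.001]
contact_force: [0.5, 0.8, -1.8]
gripper_width: 45.0
grasp_force: 61.5
```

Emit:
{"name": "servo_tool", "arguments": {"rows": [[[30,0,0,0.5,0,0,0],[30,0,0,1,0,0,0],[30,0,0,1,0,0,0]]]}}

```text
clock: 14.3
position: [477.3, -44.7, 30.6]
ee_rot: [0.75, -0.662, 0.0, -0.0]
contact_force: [-0.2, 0.2, -2.0]
gripper_width: 44.8
grasp_force: 61.5
```

Emit:
{"name": "servo_tool", "arguments": {"rows": [[[30,0,0,0.5,0,0,0],[30,0,0,1,0,0,0],[30,0,0,1.2,0,0,0],[30,0,0,1.2,0,0,0]]]}}

```text
clock: 14.8
position: [477.4, -44.7, 30.1]
ee_rot: [0.75, -0.661, 0.0, -0.0]
contact_force: [-1.6, 1.1, 5.2]
gripper_width: 44.5
grasp_force: 61.7
```

Contact felt (5 N); release and rise.

Emit:
{"name": "servo_tool", "arguments": {"rows": [[[30,0,0,0,0,0,0],[52,0,0,0,0,0,0],[65,0,0,0,0,0,0],[75,0,0,-2,0,0,0],[85,0,0,-20,0,0,0],[85,0,0,-50,0,0,0],[85,0,0,-85,0,0,0],[85,0,0,-112,0,0,0],[85,0,0,-120,0,0,0]]]}}

```text
clock: 15.92
position: [478.2, -44.5, 150.9]
ee_rot: [0.75, -0.662, 0.001, -0.001]
contact_force: [-0.1, 0.4, -0.5]
gripper_width: 85.1
grasp_force: 0.0
```

```bash
python3 -c "
from h import *
go(652.6,-18.2,150,-0.045)"
```

```text
shift [  -4.3 -176.3    1.6] turn [-0.004  0.001  0.17 ]
```

Emit:
{"name": "servo_tool", "arguments": {"rows": [[[85,0,-10,0,0,0,0.01],[85,-1,-40,0,0,0,0.04],[85,-2,-82,0,0,0,0.08],[85,-3,-124,0,0,0,0.12],[85,-4,-155,0,0,0,0.15],[85,-4.5,-172,0,0,0,0.17],[85,-4.5,-176,0,0,0,0.17],[85,-4.5,-176,0,0,0,0.17]]]}}

```text
clock: 16.92
position: [650.7, -18.4, 147.7]
ee_rot: [-0.691, 0.723, 0.001, -0.001]
contact_force: [-0.2, -0.3, -0.3]
gripper_width: 85.0
grasp_force: 0.0
```

```bash
python3 - <<'E'
from h import *
shot("wrist","w3");shot("top","t3")
c=arm.camera_params("wrist");print(proj(c,[[652.6,-18.2,90]]))
go(652.6,-18.2,35,-0.045)
a=cv2.imread("pics/w3.png");b=cv2.imread("pics/t3.png")[195:415,175:455]
cv2.imwrite("pics/m3.png",np.hstack([cv2.resize(a,(400,300)),cv2.resize(b,(382,300))]))
E
```

```text
[[322.2262229  263.34236215]]
shift [ -0.3  -2.1 113.8] turn [ 0.001 -0.    -0.   ]
```

View pics/m3.png

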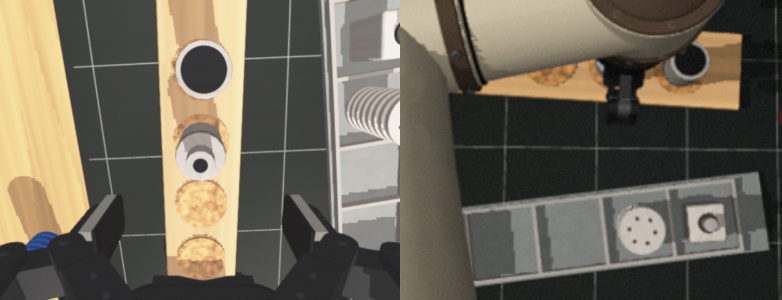

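Heat sink is upright in the second-farthest compartment. The holder's neck is at wrist (320,264), as predicted.

Emit:
{"name": "servo_tool", "arguments": {"rows": [[[85,0,-2,25,0,0,0],[85,-0.3,-2.8,60,0,0,0],[85,-0.3,-2.8,92,0,0,0],[85,-0.3,-2.8,110,0,0,0],[85,-0.3,-2.8,114,0,0,0],[42,-0.3,-2.8,114,0,0,0],[35,-0.3,-2.8,114,0,0,0],[30,-0.3,-2.8,114,0,0,0],[30,-0.3,-2.8,114,0,0,0],[30,-0.3,-2.8,114,0,0,0]]]}}

```text
clock: 18.27
position: [655.2, -17.9, 37.0]
ee_rot: [-0.691, 0.723, -0.001, 0.001]
contact_force: [0.1, 0.5, 6.0]
gripper_width: 42.6
grasp_force: 61.4
```

Emit:
{"name": "servo_tool", "arguments": {"rows": [[[30,0,0,-8,0,0,0],[30,0,0,-30,0,0,0],[30,0,0,-60,0,0,0],[30,0,0,-88,0,0,0],[30,0,0,-100,0,0,0],[30,0,0,-102,0,0,0]]]}}

```text
clock: 19.02
position: [654.0, -18.0, 137.5]
ee_rot: [-0.691, 0.723, 0.0, 0.0]
contact_force: [-1.0, -0.5, -0.9]
gripper_width: 42.9
grasp_force: 61.0
```

```bash
python3 -c "
from h import *
go(472.3-36*.13,-9+36*.9915,138,0.125)"
```

```text
shift [-36.2 188.2  -0.6] turn [-0.     0.001 -0.17 ]
```

Emit:
{"name": "servo_tool", "arguments": {"rows": [[[30,-2,10,0,0,0,-0.01],[30,-8,42,0,0,0,-0.04],[30,-16,85,0,0,0,-0.08],[30,-24,127,0,0,0,-0.12],[30,-31,163,0,0,0,-0.15],[30,-35,183,0,0,0,-0.17],[30,-36,188,0,0,0,-0.17],[30,-36,188,0,0,0,-0.17]]]}}

```text
clock: 20.02
position: [468.0, 26.4, 137.1]
ee_rot: [0.75, -0.661, -0.0, 0.0]
contact_force: [1.2, 0.2, -1.3]
gripper_width: 42.3
grasp_force: 61.2
```

```bash
python3 -c "
from h import *
print(arm.read_state()['position'])
go(472.3-36*.13,-9+36*.9915,28,0.125)"
```

```text
[467.96299021  26.38154965 137.07622271]
shift [ -0.4   0.3 109.1] turn [ 0. -0.  0.]
```

Emit:
{"name": "servo_tool", "arguments": {"rows": [[[30,0,0,20,0,0,0],[30,0,0,50,0,0,0],[30,0,0,80,0,0,0],[30,0,0,98,0,0,0],[30,0,0,106,0,0,0],[30,0,0,109,0,0,0],[30,0,0,110,0,0,0],[30,0,0,110,0,0,0]]]}}

```text
clock: 21.02
position: [468.5, 26.5, 27.9]
ee_rot: [0.75, -0.662, 0.0, -0.001]
contact_force: [-0.0, 0.3, -1.2]
gripper_width: 42.6
grasp_force: 61.2
```

Emit:
{"name": "servo_tool", "arguments": {"rows": [[[30,0,0,0.5,0,0,0],[30,0,0,1,0,0,0],[30,0,0,1,0,0,0]]]}}

```text
clock: 21.4
position: [468.3, 26.5, 26.9]
ee_rot: [0.75, -0.661, 0.0, -0.0]
contact_force: [-1.8, 0.2, 5.6]
gripper_width: 42.8
grasp_force: 61.5
```

Emit:
{"name": "servo_tool", "arguments": {"rows": [[[30,0,0,0,0,0,0],[52,0,0,0,0,0,0],[65,0,0,0,0,0,0],[75,0,0,-2,0,0,0],[85,0,0,-20,0,0,0],[85,0,0,-50,0,0,0],[85,0,0,-85,0,0,0],[85,0,0,-115,0,0,0],[85,0,0,-124,0,0,0]]]}}

```text
clock: 22.52
position: [468.9, 26.7, 152.2]
ee_rot: [0.75, -0.662, 0.001, -0.002]
contact_force: [0.2, 0.1, -1.0]
gripper_width: 85.1
grasp_force: 0.0
```

```bash
python3 -c "
from h import *
go(647.5,-92,150,-0.045)"
```

```text
shift [ 140.  -162.4    2.7] turn [-0.004  0.001  0.17 ]
```

Emit:
{"name": "servo_tool", "arguments": {"rows": [[[85,10,-12,0,0,0,0.01],[85,36,-42,0,0,0,0.04],[85,68,-79,0,0,0,0.08],[85,100,-116,0,0,0,0.12],[85,124,-144,0,0,0,0.15],[85,137,-159,0,0,0,0.17],[85,140,-164,0,0,0,0.17],[85,140,-164,0,0,0,0.17]]]}}

```text
clock: 23.52
position: [647.7, -92.4, 148.7]
ee_rot: [-0.691, 0.723, 0.001, -0.001]
contact_force: [0.7, 0.4, 0.5]
gripper_width: 85.0
grasp_force: 0.0
```

```bash
python3 - <<'E'
from h import *
shot("wrist","w4");shot("top","t4")
c=arm.camera_params("wrist");print(proj(c,[[647.5,-92,98]]))
go(647.5,-92,40,-0.045)
a=cv2.imread("pics/w4.png");b=cv2.imread("pics/t4.png")[195:415,175:455]
cv2.imwrite("pics/m4.png",np.hstack([cv2.resize(a,(400,300)),cv2.resize(b,(382,300))]))
E
```

```text
[[326.28684236 267.24640226]]
shift [  0.2  -0.2 109.8] turn [0.001 0.    0.001]
```

View pics/m4.png

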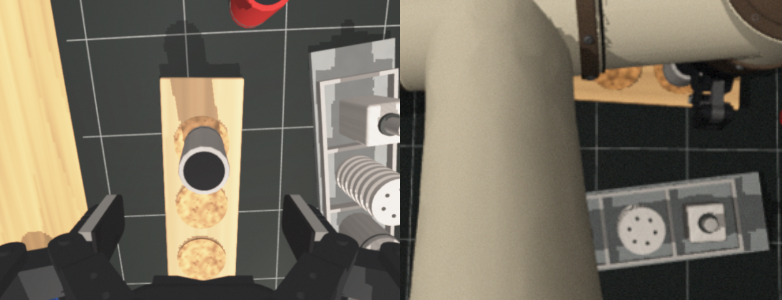

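Gland and heat sink are fine and the holder is in place. The sleeve is at wrist (326,269), as predicted.

Emit:
{"name": "servo_tool", "arguments": {"rows": [[[85,0,0,25,0,0,0],[85,0,-0.5,58,0,0,0],[85,0,-0.5,88,0,0,0],[85,0,-0.5,105,0,0,0],[85,0,-0.5,108,0,0,0],[38,0,-0.5,108,0,0,0],[32,0,-0.5,108,0,0,0],[26,0,-0.5,108,0,0,0],[26,0,-0.5,108,0,0,0],[26,0,-0.5,108,0,0,0]]]}}

```text
clock: 24.88
position: [649.5, -92.2, 43.8]
ee_rot: [-0.691, 0.723, -0.001, 0.001]
contact_force: [-1.7, 0.9, 6.1]
gripper_width: 38.5
grasp_force: 60.7
```

Emit:
{"name": "servo_tool", "arguments": {"rows": [[[26,0,0,-8,0,0,0],[26,0,0,-30,0,0,0],[26,0,0,-60,0,0,0],[26,0,0,-88,0,0,0],[26,0,0,-108,0,0,0],[26,0,0,-110,0,0,0]]]}}

```text
clock: 25.62
position: [649.3, -92.1, 153.7]
ee_rot: [-0.691, 0.723, -0.001, 0.001]
contact_force: [-0.3, 0.1, -2.0]
gripper_width: 38.9
grasp_force: 60.4
```

```bash
python3 -c "
from h import *
go(472.3-108*.13,-9+108*.9915,152,0.125)"
```

```text
shift [-181.4  199.4    1.2] turn [-0.003  0.    -0.17 ]
```

Emit:
{"name": "servo_tool", "arguments": {"rows": [[[26,-8,9,0,0,0,-0.01],[26,-32,35,0,0,0,-0.03],[26,-64,70,0,0,0,-0.06],[26,-98,108,0,0,0,-0.09],[26,-130,143,0,0,0,-0.12],[26,-158,174,0,0,0,-0.15],[26,-175,193,0,0,0,-0.17],[26,-181,199,0,0,0,-0.17],[26,-181,199,0,0,0,-0.17]]]}}

```text
clock: 26.75
position: [457.4, 97.7, 151.9]
ee_rot: [0.75, -0.661, -0.0, 0.001]
contact_force: [0.1, -0.7, -0.9]
gripper_width: 38.7
grasp_force: 60.4
```

```bash
python3 -c "
from h import *
print(arm.read_state()['position'])
go(472.3-108*.13,-9+108*.9915,35,0.125)"
```

```text
[457.41684223  97.71514606 151.8553438 ]
shift [ -0.3  -1.  116.9] turn [ 0.001 -0.     0.001]
```

Emit:
{"name": "servo_tool", "arguments": {"rows": [[[26,0,-1,20,0,0,0],[26,0,-1,52,0,0,0],[26,0,-1,84,0,0,0],[26,0,-1,104,0,0,0],[26,0,-1,113,0,0,0],[26,0,-1,116,0,0,0],[26,0,-1,117,0,0,0],[26,0,-1,117,0,0,0]]]}}

```text
clock: 27.75
position: [459.5, 98.0, 35.9]
ee_rot: [0.75, -0.662, 0.0, -0.001]
contact_force: [0.3, 0.0, -1.7]
gripper_width: 38.6
grasp_force: 60.5
```

Emit:
{"name": "servo_tool", "arguments": {"rows": [[[26,0,0,0.5,0,0,0],[26,0,0,1,0,0,0],[26,0,0,1,0,0,0]]]}}

```text
clock: 28.12
position: [459.0, 97.8, 34.4]
ee_rot: [0.75, -0.662, 0.0, -0.0]
contact_force: [-1.1, 0.7, -1.1]
gripper_width: 38.8
grasp_force: 60.5
```

Emit:
{"name": "servo_tool", "arguments": {"rows": [[[26,0,0,0.5,0,0,0],[26,0,0,1,0,0,0],[26,0,0,1,0,0,0]]]}}

```text
clock: 28.5
position: [459.1, 97.8, 33.7]
ee_rot: [0.75, -0.661, 0.0, -0.0]
contact_force: [-1.6, 0.1, 5.1]
gripper_width: 38.3
grasp_force: 61.0
```

Emit:
{"name": "servo_tool", "arguments": {"rows": [[[26,0,0,0,0,0,0],[48,0,0,0,0,0,0],[62,0,0,0,0,0,0],[75,0,0,-2,0,0,0],[85,0,0,-20,0,0,0],[85,0,0,-50,0,0,0],[85,0,0,-85,0,0,0],[85,0,0,-120,0,0,0],[85,0,0,-150,0,0,0]]]}}

```text
clock: 29.62
position: [459.1, 97.8, 184.8]
ee_rot: [0.75, -0.662, 0.0, -0.001]
contact_force: [0.4, 0.2, -0.1]
gripper_width: 85.0
grasp_force: 0.0
```

Emit:
{"name": "servo_tool", "arguments": {"rows": [[[85,-15,-15,0,0,0,0],[85,-45,-45,0,0,0,0],[85,-85,-75,0,0,0,0],[85,-120,-105,0,0,0,0],[85,-150,-130,0,0,0,0],[85,-165,-145,0,0,0,0],[85,-170,-150,0,0,0,0],[85,-170,-150,0,0,0,0]]]}}

```text
clock: 30.62
position: [586.3, 285.1, 182.0]
ee_rot: [0.75, -0.662, -0.0, 0.001]
contact_force: [0.4, 0.4, -0.2]
gripper_width: 85.2
grasp_force: 0.0
```

```bash
python3 - <<'E'
from h import *
print(arm.read_state()["position"])
shot("side","s5");shot("top","t5")
b=cv2.imread("pics/t5.png")[195:415,175:455];a=cv2.imread("pics/s5.png")[200:410,310:470]
cv2.imwrite("pics/m5.png",np.hstack([cv2.resize(a,(305,400)),cv2.resize(b,(490,400))]))
E
```

```text
[586.28065026 285.08105458 182.02795995]
```

View pics/m5.png

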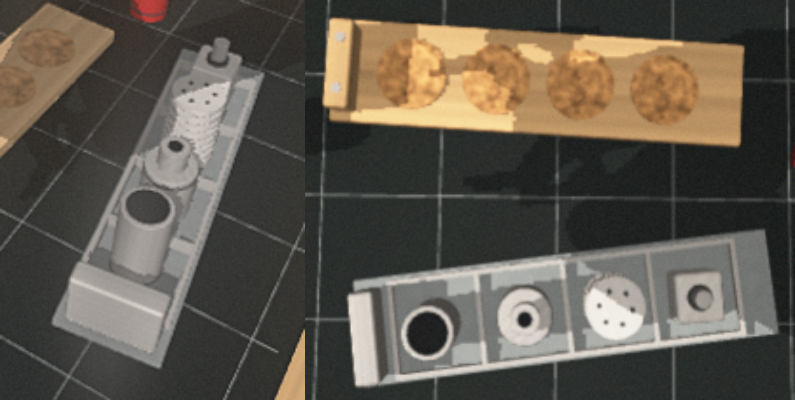

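All four parts stand upright, one to a compartment. From the block they read sleeve (428,333), holder (524,320), heat sink (615,306), gland (698,297). The rack is empty and the gripper is clear.

```bash
python3 -c "
from bench import arm
print(arm.job_done())"
```

```text
the job is handed in; nothing more can be done
None
```

The job is handed in at about 31 s of the 109 s allowed: all four parts stand upright and released in the tray, in order from its end block sleeve, holder, heat sink, gland, though the hand-in call returned no verdict.

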